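Set the blast timer and lock it

ROBOT

A 6-joint arm with a two-finger parallel gripper is mounted at the origin on the work surface. World frame = base frame: x ahead of the robot, y to its left, z up, the work surface at z = 0. Lengths are in m, angles in degrees, forces in N, time in s.
With the tool pointing down it reaches from about 0.35 to 0.875 m from the base axis. Payload 4.2 kg.
Tool frame: the origin (TCP) lies between the finger pads; the fingertips stand 8 mm ahead of it and the grasp point (between the pads) lies 11 mm behind it; x points along the fingers, y is the direction in which the jaws open and shut, and the axes are right-handed (so a half turn about x gives the same grasp; the last joint's range is limited). The gripper opens to 87 mm and grips with 3 to 60 N. Pads are 19 mm wide; open, the fingers measure 117 mm over their backs; the gripper's body (75 mm by 190 mm) begins 51 mm behind the grasp point.
Start: joints at [-61.387, 22.042, 0.453, 0, -68.411, -14.817], TCP at [0.149, -0.607, 0.231] pointing down, gripper open.
Joint ranges: [-179.83, 179.83], [-69.29, 118.12], [-61.27, 80.66], [-181.25, 117.63], [-171.15, -9.14], [-177.46, 177.46]. Speed limits (degrees/s): [159.86, 159.86, 180, 180, 180, 180].

INTERFACE

Orientations are given as a 3x3 rotation matrix whose columns are the frame's x, y, z axes.
In Python, from station import r gives the robot as it stands. The module is installed in compiled form; this text tells all that it offers.
- The arm moves only by the tool move_arm, never from a script. Its argument "increments" is one flat list of numbers, 7 for each row, row after row: the turn, a rotation vector about the tool's x, y, z in degrees, then the shift along the tool's x, y, z in m, then the finger opening in m, from 0 to 0.087. A call has 1 to 12 rows; each row is the pose to reach, as a shift and turn from the pose commanded when the call began, along the tool's axes at that moment; what a row does not reach only later rows make up. A row lasts 1/12 s, in which the tool goes at most 41.7 mm and 7.16 degrees, less where a joint would pass 70% of its speed; a pose out of reach is approached as far as the arm can. A call with a gripper value outside its range is refused whole. The fingers move at their own pace and stop on an object; the grip force is fixed at half the most. Time passes only in rows, so rows that repeat a pose let the fingers close. It gives the time, the measured TCP pose, the force and the opening at its end, in the units of the state.
- r.sense(): the state, without advancing time (a new reading comes with each control period).
- r.capture(name): name is "side" or "top"; returns the picture (420x560x3 uint8, red, green, blue); there is no depth.
- r.calibration(name): a dict with "fx", "fy", "cx", "cy" (pixels), "D" ([k1, k2, p1, p2, k3] as OpenCV has them; the pictures are not rectified), "rvec" (rotation vector, rad) and "tvec" (3), from world to camera coordinates, as OpenCV has them. Camera axes: x right, y down, z forward; pixel columns grow to the right and rows downward; lengths in m; the calibration is good to about 2 mm. A picture is of the moment at which its call begins. calibration takes no time and is no camera call.
- r.finish_job(): hands the job in, once; it reports no verdict.
The state is a dict: "time_s": time; "joints": joint angles; "joint_velocities": joint speeds; "effort": joint torques, N m; "tcp_pos": TCP position; "ee_rot": TCP orientation; "wrist_force": force on the tool from outside, world axes, zero at the start; "moment": the same for the moment, N m; "gripper_width": opening from 0.0 (shut) to 1.0 (fully open).
Only numpy, scipy, OpenCV 4.12 (cv2) and the standard library are available. Lean on these libraries where they do the work, as an engineer would, in place of code of your own. Each camera call takes 0.05 s, during which the arm holds its last target.

TASK

Set the blast-cabinet timer to 53: roll the two orange thumbwheels by their edges until 5 stands centred in the left window and 3 in the right. Then lock the setting with the red quarter-turn fastener: turn its wing in line with the white marks, push it fully in, turn it a quarter turn to the red marks so that it stays in, and let go. Leave the things standing around where they are.

Things in the scene. Friction and masses are not known exactly. Their poses are not given: they have to be found in the camera images.
- tens_axis (a point): centre of the tens thumbwheel (the left (+y) one seen from the robot), an orange knurled disc, 72 mm diameter, 14 mm wide. Axes (do not turn with it): y along the axle, x up the sloping face, z square out of the face, 30 deg from vertical. Sprung: pressed along -z it gives up to 8 mm (2 N, then 1.5 N per mm). Pressed 3 to 5 mm and dragged up or down the slope with a fingertip, its rim follows
- ones_axis (a point): centre of the ones thumbwheel (the right (-y) one seen from the robot), an orange knurled disc, 72 mm diameter, 14 mm wide. Axes (do not turn with it): y along the axle, x up the sloping face, z square out of the face, 30 deg from vertical. Sprung: pressed along -z it gives up to 8 mm (2 N, then 1.5 N per mm). Pressed 3 to 5 mm and dragged up or down the slope with a fingertip, its rim follows
- tens_wheel (a joint): turn of the tens thumbwheel in rad, 0 to 5.65 with end stops, no detents, stays where it is left (friction about 0.03 N m). The digit shown is the value divided by 0.628, so 5 is centred in the left window at 3.14. Dragging the exposed rim up the slope (away from the robot) raises the value, down the slope lowers it
- ones_wheel (a joint): turn of the ones thumbwheel in rad, 0 to 5.65 with end stops, no detents, stays where it is left (friction about 0.03 N m). The digit shown is the value divided by 0.628, so 3 is centred in the right window at 1.885. Dragging the exposed rim up the slope (away from the robot) raises the value, down the slope lowers it
- windows (a point): middle of the black hood with the two windows, on the sloping face half-way between the wheels (their centres are 50 mm either side of it). The hood is 50 mm wide and 52 mm along the slope, its top 31 mm from the wheels' axle line along z; the face plate is 16 mm from that line, so the wheels stand 20 mm proud of the plate
- console: green timer console: 150 mm deep, 170 mm wide, 54 mm high in front, 122 mm at the back; its face slopes 30 deg and looks towards the robot. Origin: centre of the underside; x to its back, y to its left, z up. A pod of 110 x 120 x 80 mm with the same heading stands 10 mm from either side, up to 50 mm nearer the robot: a green one with the fastener, a grey one with a round gauge, on either side
- lamp_bar (a point): middle of the aluminium lamp bar above the wheels: 168 mm along the console's y, 16 mm deep, 14 mm high, its top 252 mm over the table, on a post at each end from the console's back. It keeps a gripper from reaching the wheels straight down: reach in from the robot's side, square to the sloping face
- stud_grip (a point): middle of the red wing of the quarter-turn fastener, on top of the green pod. Wing 34 mm long, 12 mm thick, 24 mm high, on a steel flange 36 mm across, 5 mm thick; the point is on the turning axis, 12 mm above the flange's top, 12 mm below the wing's top, and goes down as the fastener is pushed in. Axes: z up, x along the white marks (they do not turn with the wing)
- stud (a joint): turn of the wing in rad, anticlockwise from above positive: angle from the x axis of stud_grip to the wing's length; 0 at the white marks, 1.57 at the red marks, with stops at both. Friction about 0.02 N m
- stud_push (a joint): how far the fastener is pushed in, m: 0 out, 0.012 fully in; a spring pushes it out with 3 N at first and 8 N fully in. Unless the wing is within about 0.2 rad of the white marks it is blocked after 1 mm; pushed fully in (over 10 mm) it can be turned, and at the red marks it is caught and stays about 9 mm in when let go
- spray_can_mid (a point): blue aerosol can standing upright, 64 mm diameter, 180 mm tall; point on its axis 90 mm up. Bystander
- bead_jar_mid (a point): jar with yellow cap, 68 mm diameter, 90 mm tall; point on its axis 45 mm up. Bystander
- flange_mid (a point): steel ring 36 mm across, 12 mm thick, lying on the grey gauge pod; point at its centre. Bystander
- wire_brush_mid (a point): hand brush 200 mm long, 20 mm high, lying on the table behind one pod; point on it about 10 mm up. Bystander
- spanner_mid (a point): wrench 160 mm long, 8 mm thick, lying on the table in front of the console; point near its middle. Bystander
- parts_box_mid (a point): open cardboard box 100 x 140 x 50 mm behind the console; point at its centre. Bystander
- cup_mid (a point): steel cup 72 mm diameter, 80 mm tall, standing behind one pod; point on its axis 40 mm up. Bystander

How it is judged (in metres and radians):
On the way, in this order (a step that is already met when the one before it is completed fails the run):
1. both thumbwheels show 53, each digit centred within 0.16 rad (about a quarter of a digit's step) (value of joint tens_wheel between 2.9816 and 3.3016 rad and value of joint ones_wheel between 1.725 and 2.045 rad), for 0.2 s.
2. the fastener is pushed in and turned past 1.2 rad, with the wheels still at 53 (all of step 1 and value of joint stud above 1.2 rad and value of joint stud_push above 0.006 m), for 0.2 s.
At the end, for the whole second after the job is handed in: The left wheel stands at 5 and the right wheel at 3, each within 0.16 rad of centred (joint values 3.14 and 1.885), and the fastener is caught: wing turned beyond 1.2 rad from the white marks and at least 6 mm in by itself. No bystander has been moved more than 30 mm (all of step 2); the robot touches nothing.
It fails at once if a bystander is moved more than 30 mm (distance of any of spray_can_mid, bead_jar_mid, flange_mid, wire_brush_mid, spanner_mid, parts_box_mid, cup_mid from where it was at the start of the episode above 0.03 m).
It also fails if it takes over 72 s, if anything falls off the work surface, if the arm or the gripper's body presses on something with over 40 N, if the wrist force passes 120 N, or if a joint passes its speed limit or range.

## Working session

There is one attempt and no reset: what is moved stays moved. The work goes in short steps, Python scripts to look and compute and a tool call to move; the robot and the scene stay as the last step left them, time stands still between calls to the robot, and variables do not carry over. Pictures are saved under pics/ and viewed, and the job is handed in when it is done.

Besides the shell and the picture viewer there is one more tool, called as name(argument=value, ...) on one line, values as JSON. move_arm: Moves the arm, as the interface text tells. Its arguments: {"type":"object","properties":{"increments":{"type":"array","items":{"type":"number"}}},"required":["increments"]}

```bash
mkdir -p pics; ls; python3 - <<'E'
from station import r
import cv2,numpy as np
s=r.sense()
for k in s: print(k,np.round(s[k],4).tolist())
for n in("side","top"):
    cv2.imwrite(f"pics/{n}0.png",r.capture(n)[:,:,::-1])
    print(n,r.calibration(n))
E
```

```text
pics
time_s 0.0
joints [-61.3873, 22.0897, 0.3781, -0.0284, -68.4115, -14.8154]
joint_velocities [-0.044, 0.0376, 0.0556, -0.0472, -0.0451, 0.1013]
effort [-0.0011, -39.067, 18.7404, 4.22, 0.011, -0.0002]
tcp_pos [0.1489, -0.6064, 0.2295]
ee_rot [[-0.0006, -0.2383, 0.9712], [0.0021, 0.9712, 0.2383], [-1.0, 0.0022, -0.0001]]
wrist_force [-0.1346, 0.6724, 0.5342]
moment [-0.0066, 0.0073, -0.023]
gripper_width 1.0007
side {'fx': 510.32559729128167, 'fy': 510.32559729128167, 'cx': 287.31376389207503, 'cy': 208.45131196752118, 'D': array([0.04424595, 0.        , 0.        , 0.        , 0.        ]), 'rvec': array([ 2.31137504, -0.3438787 ,  0.12220313]), 'tvec': array([-0.53718689,  0.27820804,  0.94212442])}
top {'fx': 511.82879299183077, 'fy': 511.82879299183077, 'cx': 275.7731796060883, 'cy': 220.35156703809744, 'D': array([-0.10070778,  0.        ,  0.        ,  0.        ,  0.        ]), 'rvec': array([ 2.19345084, -2.17678088,  0.02465092]), 'tvec': array([0.03956555, 0.58486348, 1.15678378])}
```

View pics/side0.png

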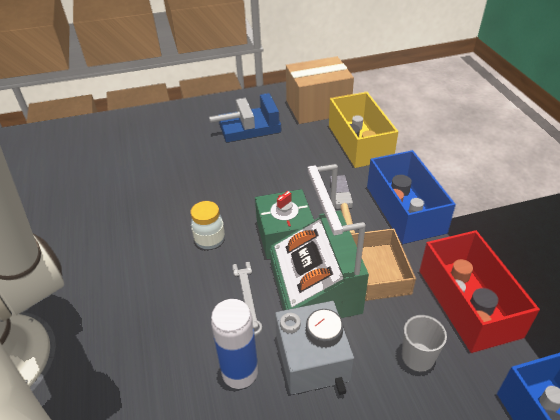

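View pics/top0.png

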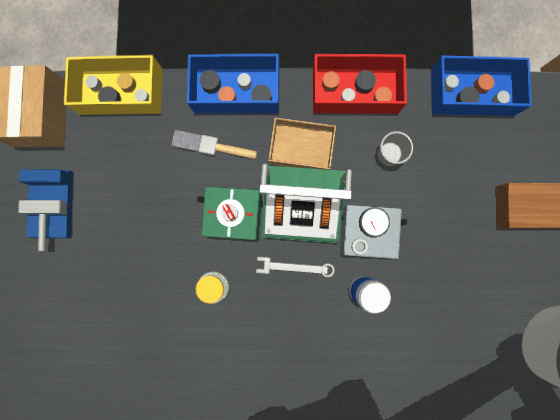

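```bash
python3 - <<'E'
import cv2
a=cv2.imread("pics/top0.png");b=cv2.imread("pics/side0.png")
cv2.imwrite("pics/topA.png",cv2.resize(a[160:250,195:355],None,fx=5,fy=5,interpolation=cv2.INTER_CUBIC))
cv2.imwrite("pics/sideA.png",cv2.resize(b[160:320,250:400],None,fx=3.75,fy=3.75,interpolation=cv2.INTER_CUBIC)[:600])
E
```

```text
(no output)
```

View pics/topA.png

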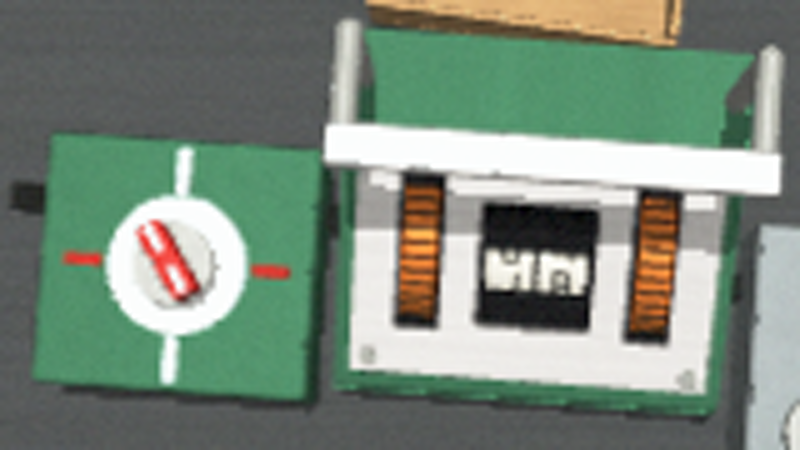

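View pics/sideA.png

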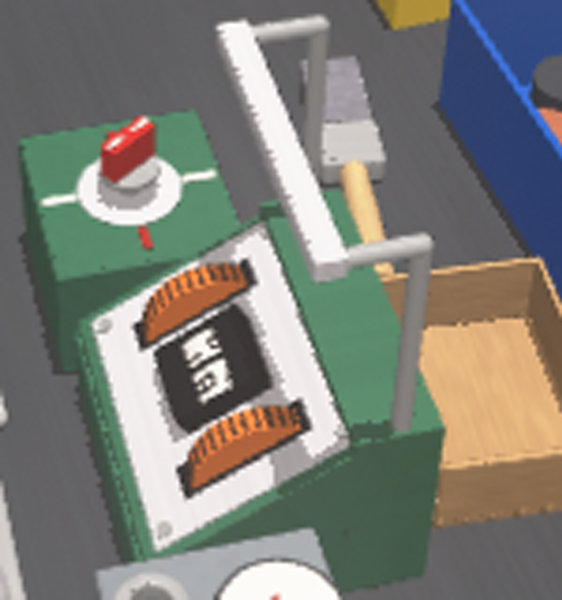

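```bash
cat > h.py <<'E'
import numpy as np,cv2
from station import r
from scipy.optimize import least_squares
C={n:r.calibration(n) for n in("side","top")}
def K(c): return np.array([[c["fx"],0,c["cx"]],[0,c["fy"],c["cy"]],[0,0,1.]])
def proj(n,P):
    c=C[n]; return cv2.projectPoints(np.atleast_2d(np.array(P,float)),c["rvec"],c["tvec"],K(c),c["D"])[0].reshape(-1,2)
def ray(n,uv):
    c=C[n]; p=cv2.undistortPoints(np.array([[uv]],float),K(c),c["D"]).ravel()
    R=cv2.Rodrigues(c["rvec"])[0]; d=R.T@np.array([p[0],p[1],1]); return -R.T@c["tvec"].ravel(),d
def atz(n,uv,z):
    o,d=ray(n,uv); return o+d*(z-o[2])/d[2]
def tri(a,b):
    o1,d1=ray("top",a);o2,d2=ray("side",b)
    M=np.stack([d1,-d2],1);t=np.linalg.lstsq(M,o2-o1,rcond=None)[0]
    p,q=o1+d1*t[0],o2+d2*t[1];return (p+q)/2,np.linalg.norm(p-q)
def T(u,v): return (195+(u+.5)/5-.5,160+(v+.5)/5-.5)
def S(u,v): return (250+(u+.5)/3.75-.5,160+(v+.5)/3.75-.5)
def c2w(p,P):
    c,s=np.cos(p[2]),np.sin(p[2]); P=np.atleast_2d(P)
    return np.c_[p[0]+c*P[:,0]-s*P[:,1],p[1]+s*P[:,0]+c*P[:,1],P[:,2]]
# slope frame: u along slope from front edge, y, n out of face plane
c30,s30=np.cos(np.pi/6),.5
def sl(u,y,n): return [-.075+u*c30-n*s30,y,.054+u*s30+n*c30]
E
python3 - <<'E'
from h import *
for q in [T(328,124),T(780,157),T(778,194),T(324,160)]: print(atz("top",q,.252).round(4))
print("front edge",[atz("top",T(*q),.054).round(4) for q in((337,375),(715,400))])
for n in C: print(n,ray(n,(280,210))[0])
print("plate/flange", tri(T(177,265),S(130,185)))
E
```

```text
[0.639  0.0671 0.252 ]
[ 0.6279 -0.0982  0.252 ]
[ 0.6143 -0.0975  0.252 ]
[0.6257 0.0685 0.252 ]
front edge [array([0.5509, 0.0732, 0.054 ]), array([ 0.5412, -0.0936,  0.054 ])]
side [ 0.39119374 -0.6253803   0.84227954]
top [0.52902881 0.01459262 1.18393201]
plate/flange (array([0.59720915, 0.14161196, 0.08194457]), np.float64(0.0004670310040825058))
```

```bash
cat > ov.py <<'E'
from h import *
def model(p):
    u0=p[3]; L=[]
    h=.015 # hood top above plate (31-16)
    n0=p[4] # plate height above console face
    for n in (n0,n0+h):
        q=[sl(u0+a*.026,b*.025,n) for a,b in((-1,-1),(-1,1),(1,1),(1,-1))]; L+= [(q[i],q[(i+1)%4],(255,255,0)) for i in range(4)]
    for yc in(.05,-.05):
        for e in(-.007,.007):
            t=np.linspace(-1.11,1.11,15); q=[sl(u0+.036*np.sin(k),yc+e,n0-.016+.036*np.cos(k)) for k in t]
            L+=[(q[i],q[i+1],(255,0,255)) for i in range(14)]
    q=[sl(0,.085,0),sl(0,-.085,0),sl(.136,-.085,0),sl(.136,.085,0)]
    L+=[(q[i],q[(i+1)%4],(0,255,255)) for i in range(4)]
    b=p[5]
    q=[[b+i*.008,j*.084,.252] for i,j in((-1,-1),(-1,1),(1,1),(1,-1))]; L+=[(q[i],q[(i+1)%4],(0,255,0)) for i in range(4)]
    return L
def draw(p,names,tag,boxes={"top":(195,160,160,90,5),"side":(250,160,150,160,3.75)}):
    for n in("top","side"):
        a=cv2.imread(names[n]);x,y,w,hh,f=boxes[n]
        im=cv2.resize(a[y:y+hh,x:x+w],None,fx=f,fy=f,interpolation=cv2.INTER_CUBIC)
        for A,B,c in model(p):
            q=(proj(n,c2w(p,[A,B]))-[x,y]+.5)*f-.5
            cv2.line(im,*[tuple(int(v) for v in k) for k in q.round()],c,1,cv2.LINE_AA)
        cv2.imwrite(f"pics/ov_{tag}_{n}.png",im[:600])
E
python3 - <<'E'
from ov import *
p=[.6208,-.0149,np.radians(-3.6),.068,.002,.0]
# bar centre in console frame
d=np.array([.6267,-.0150])-p[:2];print(d, p[2]);
p[5]=d[0]*np.cos(p[2])+d[1]*np.sin(p[2])
draw(p,{"top":"pics/top0.png","side":"pics/side0.png"},"a")
print(atz("top",T(186,150),.08),atz("top",T(168,380),.08), atz("top",T(65,259),.08),atz("top",T(290,273),.08))
E
```

```text
[ 5.9e-03 -1.0e-04] -0.06283185307179587
[0.64766201 0.13851569 0.08      ] [0.54767357 0.14507904 0.08      ] [0.59986086 0.19071128 0.08      ] [0.59440566 0.09264838 0.08      ]
```

View pics/ov_a_top.png

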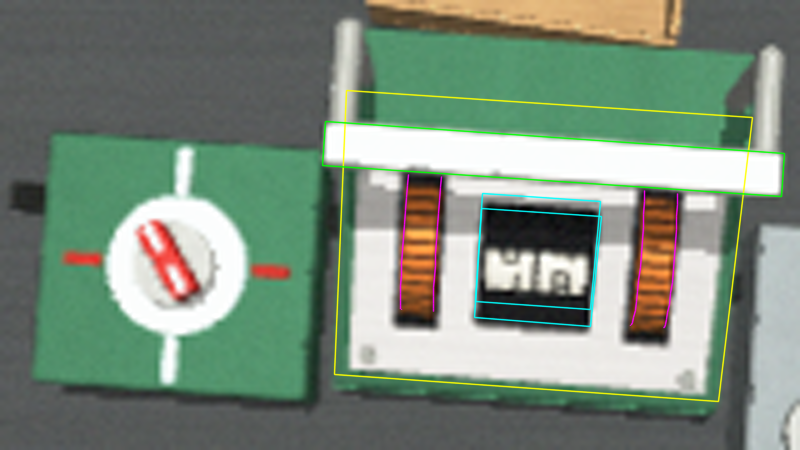

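View pics/ov_a_side.png

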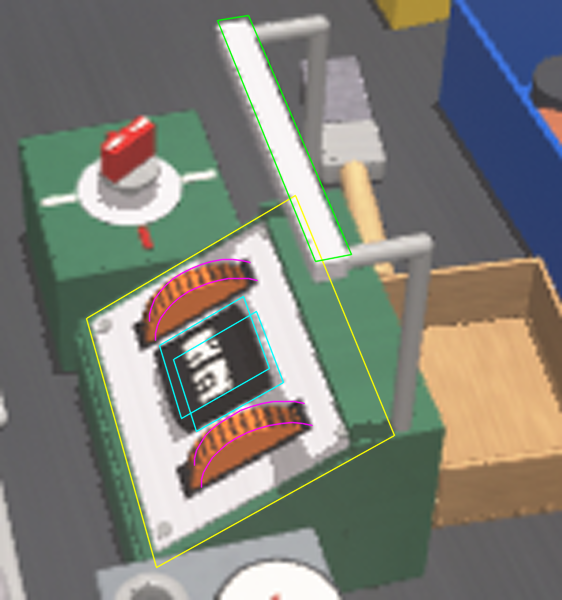

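```bash
python3 - <<'E'
from ov import *
for t,u,n in(("b",.0645,.000),("c",.0645,.003)):
    p=[.6208,-.0149,np.radians(-3.6),u,n,.0059]
    draw(p,{"top":"pics/top0.png","side":"pics/side0.png"},t)
a=[cv2.imread(f"pics/ov_{t}_top.png")[150:360,320:760] for t in"bc"]
b=[cv2.imread(f"pics/ov_{t}_side.png")[220:540,60:400] for t in"bc"]
cv2.imwrite("pics/cmp.png",np.vstack([cv2.resize(np.hstack(a),(800,191)),cv2.resize(np.hstack(b),(800,376))]))
E
```

```text
(no output)
```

View pics/cmp.png

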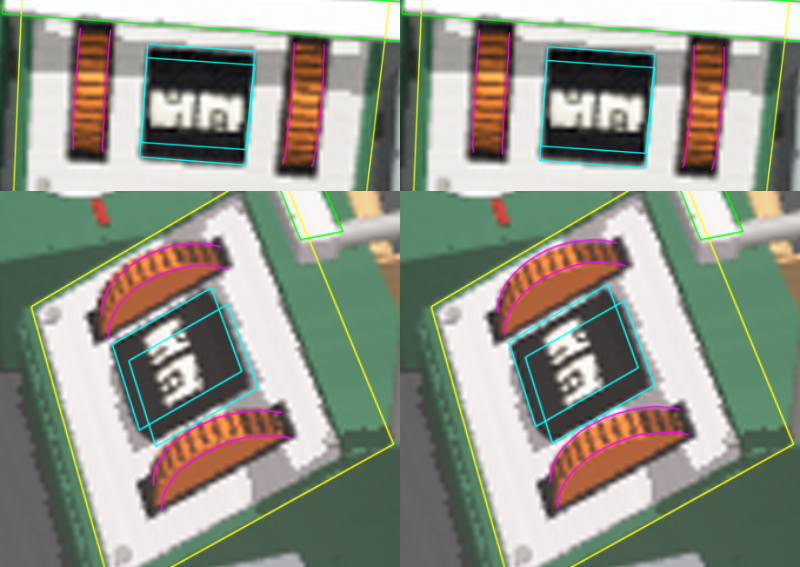

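```bash
cat > win.py <<'E'
from ov import *
import sys
P=[.6208,-.0149,np.radians(-3.6),.0647,.001,.0059]
def rect(img,n,f=10):
    W=[sl(P[3]+a*.030,b*.030,P[4]+.015) for a,b in((1,1),(1,-1),(-1,-1),(-1,1))]
    q=proj(n,c2w(P,W)).astype(np.float32)
    H=cv2.getPerspectiveTransform(q,np.float32([[0,0],[390,0],[390,390],[0,390]]))
    return cv2.warpPerspective(img,H,(390,390),flags=cv2.INTER_CUBIC)
if __name__=="__main__":
    t=sys.argv[1]
    if sys.argv[2:]: ims={n:cv2.imread(f"pics/{n}0.png") for n in C}
    else:
        ims={n:np.ascontiguousarray(r.capture(n)[:,:,::-1]) for n in C}
        for n in C: cv2.imwrite(f"pics/{n}_{t}.png",ims[n])
    cv2.imwrite(f"pics/win_{t}.png",np.hstack([rect(ims[n],n) for n in("top","side")]))
E
python3 win.py 0 old
```

```text
(no output)
```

View pics/win_0.png

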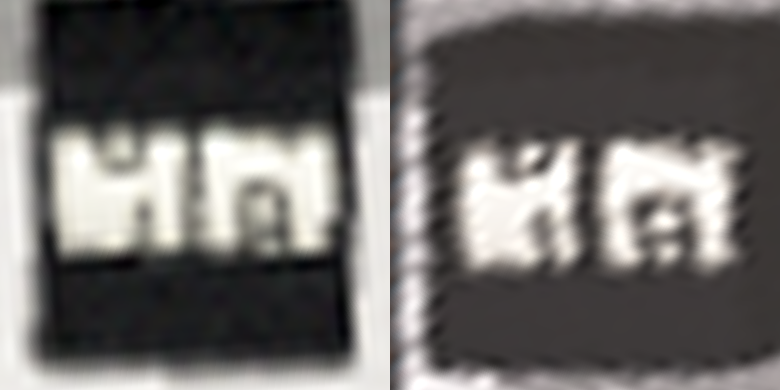

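```bash
python3 - <<'E'
import cv2,numpy as np
a=cv2.imread("pics/win_0.png",0)
x=a[105:275,30:360];y=a[115:285,430:760]
g=lambda i:cv2.resize(np.clip(255*(i/255.)**2.2,0,255).astype(np.uint8),(780,300))
cv2.imwrite("pics/w0.png",np.vstack([g(x),g(y)])[:600])
E
```

```text
(no output)
```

View pics/w0.png

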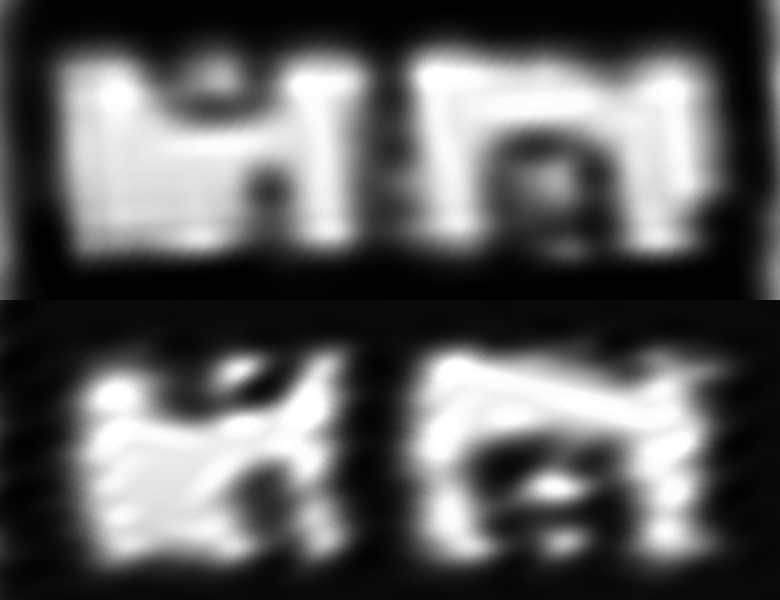

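```bash
cat > tg.py <<'E'
from h import *
from scipy.spatial.transform import Rotation as Ro
P=[.6208,-.0149,np.radians(-3.6),.0647,.001]
c,s=np.cos(P[2]),np.sin(P[2]);X=np.array([c,s,0]);Y=np.array([-s,c,0]);Z=np.array([0,0,1.])
N=-.5*X+c30*Z; U=c30*X+.5*Z
Rf=np.stack([-N,Y,U],1)
def tip(y,u,n): # world of point: u along slope from axle, n above undisturbed crest
    return c2w(P,sl(P[3]+u,y,P[4]+.020+n))[0]
def tcp(y,u,n): return tip(y,u,n)+N*.008
def inc(p0,R0,p1,R1):
    return np.r_[Ro.from_matrix(R0.T@R1).as_rotvec(degrees=True),R0.T@(p1-p0)].round(4).tolist()
E
python3 - <<'E'
from tg import *
print("can",atz("top",(374,297),.18),"jar",atz("top",(211,288),.09))
for y in(.05,-.05): print(tip(y,0,0),tcp(y,0,.06))
st=r.sense();p0=st["tcp_pos"];R0=np.array(st["ee_rot"])
print(inc(p0,R0,tcp(-.05,0,.10),Rf))
p0=np.array([.149,-.607,.231])
print(inc(p0,R0,tcp(-.05,0,.10),Rf),tcp(-.05,0,.1),Rf.tolist())
E
```

```text
can [ 0.42818724 -0.15324934  0.18      ] jar [0.43499336 0.17964356 0.09      ]
[0.59452952 0.03685166 0.10453653] [0.56059661 0.03898653 0.16342626]
[ 0.58825047 -0.06295102  0.10453653] [ 0.55431756 -0.06081614  0.16342626]
[16.9619, -29.7885, -4.655, 0.0323, 0.4392, 0.5046]
[16.9619, -29.7885, -4.655, 0.0337, 0.4397, 0.5047] [ 0.53435702 -0.05956033  0.19806728] [[0.4990133642141358, 0.06279051952931337, 0.8643165004747563], [-0.03139525976465669, 0.9980267284282716, -0.0543781850292083], [-0.8660254037844387, 0.0, 0.5]]
```

move_arm(increments=[0,0,0,-0.04,0.03,0.02,0,4,-7,-1,-0.08,0.06,0.04,0,8,-14,-2,-0.09,0.09,0.07,0,12,-21,-3.3,-0.1,0.12,0.1,0,16.96,-29.79,-4.66,-0.1,0.15,0.13,0,16.96,-29.79,-4.66,-0.1,0.18,0.16,0,16.96,-29.79,-4.66,-0.1,0.21,0.19,0,16.96,-29.79,-4.66,-0.1,0.24,0.22,0,16.96,-29.79,-4.66,-0.1,0.27,0.25,0,16.96,-29.79,-4.66,-0.1,0.3,0.28,0,16.96,-29.79,-4.66,-0.1,0.33,0.31,0,16.96,-29.79,-4.66,-0.1,0.36,0.34,0])

```text
time_s: 1.1
tcp_pos: [0.3741, -0.2067, 0.3309]
ee_rot: [[0.501, 0.063, 0.863], [-0.033, 0.998, -0.054], [-0.865, -0.002, 0.502]]
wrist_force: [0.6, -1.6, -1.4]
gripper_width: 0.171
```

```bash
cat > st.py <<'E'
from tg import *
s_=r.sense();p0=np.array(s_["tcp_pos"]);R0=np.array(s_["ee_rot"])
d=p0-N*.008-tip(0,0,0)
print("t",round(s_["time_s"],2),"p",p0.round(4),"y,u,n mm",(np.array([d@Y,d@U,d@N])*1e3).round(1),"w",round(s_["gripper_width"],3))
F=np.array(s_["wrist_force"]);print("F y,u,n",(np.array([F@Y,F@U,F@N])).round(2), "roterr deg",Ro.from_matrix(R0.T@Rf).as_rotvec(degrees=True).round(2))
E
python3 - <<'E'
from st import *
print(inc(p0,R0,tcp(-.05,0,.05),Rf))
E
```

```text
t 1.1 p [ 0.3741 -0.2067  0.3309] y,u,n mm [-206.9  -64.1  290.4] w 0.171
F y,u,n [-1.56 -0.12 -1.59] roterr deg [0.04 0.12 0.08]
[0.0356, 0.119, 0.081, 0.2403, 0.1572, 0.0637]
```

move_arm(increments=[0,0,0,0.02,0.03,0.015,0,0,0,0,0.04,0.06,0.03,0,0,0.1,0.1,0.06,0.09,0.045,0,0,0.1,0.1,0.08,0.12,0.06,0,0,0.1,0.1,0.1,0.15,0.075,0,0,0.1,0.1,0.13,0.157,0.082,0,0,0.1,0.1,0.16,0.157,0.082,0,0,0.1,0.1,0.19,0.157,0.082,0,0,0.1,0.1,0.22,0.157,0.082,0,0,0.1,0.1,0.25,0.157,0.082,0,0,0.1,0.1,0.27,0.157,0.082,0,0,0.1,0.1,0.27,0.157,0.082,0])

```text
time_s: 2.1
tcp_pos: [0.595, -0.0707, 0.1517]
ee_rot: [[0.466, 0.056, 0.883], [-0.015, 0.998, -0.055], [-0.884, 0.012, 0.466]]
wrist_force: [0.0, 0.3, 0.8]
gripper_width: 0.007
```

```bash
python3 st.py; python3 win.py 1
```

```text
t 2.1 p [ 0.595  -0.0707  0.1517] y,u,n mm [-57.3  29.8  29.2] w 0.007
F y,u,n [0.3  0.42 0.72] roterr deg [-0.01 -2.2  -0.81]
```

View pics/side_1.png

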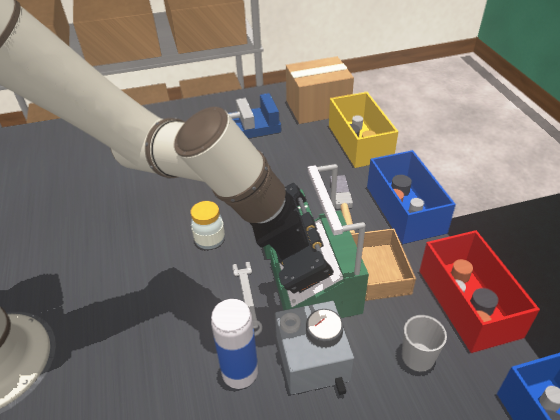

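move_arm(increments=[0,0,0,0,0,0,0,0,0,0,0,0,0,0])

```text
time_s: 2.37
tcp_pos: [0.5934, -0.0702, 0.1558]
ee_rot: [[0.472, 0.055, 0.88], [-0.014, 0.998, -0.054], [-0.882, 0.013, 0.472]]
wrist_force: [0.2, 0.2, -0.2]
gripper_width: 0.006
```

```bash
python3 - <<'E'
from st import *
print(np.round(s_["joints"],1),np.round(s_["joint_velocities"],1))
print(inc(p0,R0,tcp(-.05,.018,.01),Rf))
E
```

```text
t 2.37 p [ 0.5934 -0.0702  0.1558] y,u,n mm [-56.9  30.5  33.6] w 0.006
F y,u,n [ 0.17  0.03 -0.26] roterr deg [ 0.05 -1.86 -0.87]
[   8.8   12.5  -42.    32.7   -9.2 -133.3] [ 0.  -0.4  0.1 -0.2  0.   0.2]
[0.0516, -1.8604, -0.8726, 0.0241, 0.0065, -0.0118]
```

View pics/win_1.png

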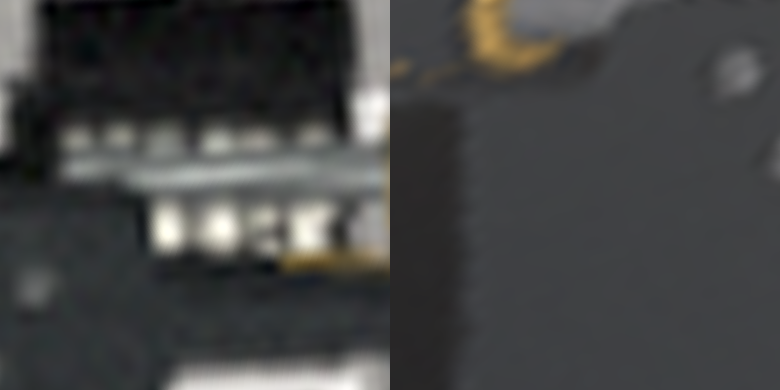

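```bash
cat >> tg.py <<'E'
A=np.radians(14)
Rt=np.stack([-(N*np.cos(A)+U*np.sin(A)),Y,U*np.cos(A)-N*np.sin(A)],1)
def tcpt(y,u,n): return tip(y,u,n)-Rt[:,0]*.008
E
cat > st.py <<'E'
from tg import *
s_=r.sense();p0=np.array(s_["tcp_pos"]);R0=np.array(s_["ee_rot"])
d=p0+R0[:,0]*.008-tip(0,0,0)
print("t",round(s_["time_s"],2),"p",p0.round(4),"y,u,n mm",(np.array([d@Y,d@U,d@N])*1e3).round(1),"w",round(s_["gripper_width"],3))
F=np.array(s_["wrist_force"]);print("F y,u,n",(np.array([F@Y,F@U,F@N])).round(2), "roterr deg",Ro.from_matrix(R0.T@Rt).as_rotvec(degrees=True).round(2),"j",np.round(s_["joints"],1))
E
python3 - <<'E'
from st import *
print(inc(p0,R0,tcpt(-.05,.012,.03),Rt))
E
```

```text
t 2.37 p [ 0.5934 -0.0702  0.1558] y,u,n mm [-56.8  30.3  33.6] w 0.006
F y,u,n [ 0.17  0.03 -0.26] roterr deg [ 0.16 12.14 -0.86] j [   8.8   12.5  -42.    32.7   -9.2 -133.3]
[0.1578, 12.1393, -0.8614, 0.0045, 0.0068, -0.0165]
```

move_arm(increments=[0.05,4,-0.3,0.0015,0.002,-0.005,0,0.1,8,-0.6,0.003,0.004,-0.011,0,0.16,12.1,-0.86,0.0045,0.007,-0.0165,0,0.16,12.1,-0.86,0.0045,0.007,-0.0165,0,0.16,12.1,-0.86,0.0045,0.007,-0.0165,0,0.16,12.1,-0.86,0.0045,0.007,-0.0165,0])

```text
time_s: 2.87
tcp_pos: [0.5808, -0.063, 0.1432]
ee_rot: [[0.275, 0.063, 0.959], [-0.018, 0.998, -0.061], [-0.961, -0.001, 0.276]]
wrist_force: [-0.3, -0.6, 0.2]
gripper_width: 0.002
```

```bash
python3 - <<'E'
from st import *
print(inc(p0,R0,tcpt(-.05,.012,.006),Rt))
E
```

```text
t 2.87 p [ 0.5808 -0.063   0.1432] y,u,n mm [-50.5  10.9  29.5] w 0.002
F y,u,n [-0.57 -0.14  0.3 ] roterr deg [-0.01  0.    0.04] j [  11.8   15.9  -27.6    8.2  -31.3 -111.8]
[-0.0143, 0.0028, 0.0445, 0.0225, 0.0005, 0.0067]
```

move_arm(increments=[0,0,0,0.0097,0.0005,0.0024,0,0,0,0,0.0194,0.0005,0.0048,0,0,0,0,0.0252,0.0005,0.0063,0,0,0,0,0.0276,0.0005,0.0069,0,0,0,0,0.0276,0.0005,0.0069,0,0,0,0,0.0276,0.0005,0.0069,0])

```text
time_s: 3.37
tcp_pos: [0.5958, -0.0633, 0.1182]
ee_rot: [[0.273, 0.063, 0.96], [-0.018, 0.998, -0.061], [-0.962, -0.001, 0.274]]
wrist_force: [-2.0, -0.8, 2.7]
gripper_width: 0.005
```

```bash
python3 st.py
```

```text
t 3.37 p [ 0.5958 -0.0633  0.1182] y,u,n mm [-49.9  11.4   0.3] w 0.005
F y,u,n [-0.87 -0.3   3.29] roterr deg [-0.02 -0.11  0.05] j [  11.4   19.1  -27.4    8.6  -28.5 -112. ]
```

move_arm(increments=[0,0,0,0.0016,0,0.0004,0,0,0,0,0.0031,0,0.0008,0,0,0,0,0.0031,0,-0.0035,0,0,0,0,0.0031,0,-0.008,0,0,0,0,0.0031,0,-0.0126,0,0,0,0,0.0036,0,-0.0163,0,0,0,0,0.0041,0,-0.0201,0,0,0,0,0.0041,0,-0.0201,0])

```text
time_s: 4.03
tcp_pos: [0.5778, -0.0619, 0.1097]
ee_rot: [[0.276, 0.063, 0.959], [-0.017, 0.998, -0.061], [-0.961, 0.0, 0.276]]
wrist_force: [-2.4, -1.8, 4.5]
gripper_width: 0.005
```

```bash
python3 st.py;python3 win.py 2
```

```text
t 4.03 p [ 0.5778 -0.0619  0.1097] y,u,n mm [-49.6  -8.4   2. ] w 0.005
F y,u,n [-1.96  0.24  5.02] roterr deg [-0.03  0.03  0.  ] j [  11.9   18.2  -30.8    9.7  -25.8 -113.7]
```

View pics/win_2.png

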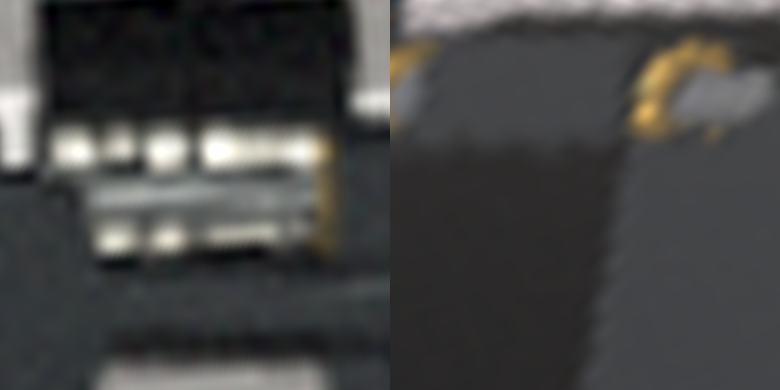

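move_arm(increments=[0,0,0,0.0028,0,-0.0035,0,0,0,0,0.0046,0,-0.0071,0,0,0,0,0.0065,0,-0.0105,0,0,0,0,0.0088,0,-0.0138,0,0,0,0,0.0088,0,-0.0138,0,0,0,0,-0.012,0,-0.0138,0,0,0,0,-0.05,-0.03,-0.01,0,0,0,0,-0.08,-0.06,-0.01,0,0,0,0,-0.09,-0.09,0,0,0,0,0,-0.09,-0.12,0,0,0,0,0,-0.09,-0.14,0,0,0,0,0,-0.09,-0.14,0,0])

```text
time_s: 5.13
tcp_pos: [0.545, -0.2024, 0.1958]
ee_rot: [[0.276, 0.067, 0.959], [-0.018, 0.998, -0.064], [-0.961, 0.0, 0.277]]
wrist_force: [0.0, 0.4, -0.6]
gripper_width: 0.004
```

```bash
python3 st.py;python3 win.py 3
```

```text
t 5.13 p [ 0.545  -0.2024  0.1958] y,u,n mm [-191.9   13.9   88.5] w 0.004
F y,u,n [ 0.37 -0.26 -0.51] roterr deg [-0.23  0.07  0.05] j [ -4.5  12.6 -20.3  -0.3 -41.1 -89.1]
```

View pics/win_3.png

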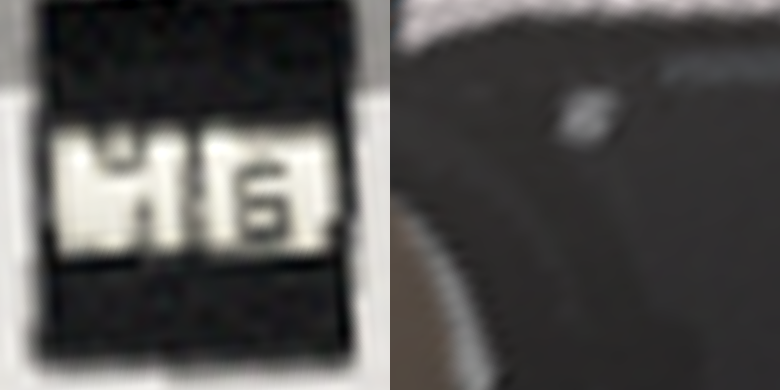

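move_arm(increments=[0,0,0,0.003,0.04,0,0,0,0,0,0.006,0.08,0.003,0,0,0,0,0.015,0.11,0.006,0,0,0,0,0.03,0.135,0.009,0,0,0,0,0.05,0.142,0.013,0,0,0,0,0.07,0.142,0.016,0,0,0,0,0.0787,0.142,0.0171,0,0,0,0,0.0787,0.142,0.0171,0,0,0,0,0.0787,0.142,0.0171,0])

```text
time_s: 5.98
tcp_pos: [0.5912, -0.0601, 0.1243]
ee_rot: [[0.273, 0.062, 0.96], [-0.018, 0.998, -0.06], [-0.962, -0.001, 0.274]]
wrist_force: [0.4, -0.9, 0.1]
gripper_width: 0.004
```

```bash
python3 st.py
```

```text
t 5.98 p [ 0.5912 -0.0601  0.1243] y,u,n mm [-47.   10.4   7.9] w 0.004
F y,u,n [-0.88  0.39 -0.17] roterr deg [ 0.03 -0.1   0.02] j [  11.8   18.2  -27.6    8.6  -29.1 -112.4]
```

move_arm(increments=[0,0,0,0.006,-0.003,0.0015,0,0,0,0,0.0116,-0.003,0.0029,0,0,0,0,0.0116,-0.003,-0.0038,0,0,0,0,0.0116,-0.003,-0.0105,0,0,0,0,0.0126,-0.003,-0.018,0,0,0,0,0.0152,-0.003,-0.0251,0,0,0,0,0.0194,-0.003,-0.0318,0,0,0,0,0.0194,-0.003,-0.0318,0,0,0,0,0,-0.003,-0.0318,0,0,0,0,-0.03,-0.02,-0.03,0,0,0,0,-0.06,-0.05,-0.02,0,0,0,0,-0.08,-0.08,-0.017,0])

```text
time_s: 6.98
tcp_pos: [0.5496, -0.1381, 0.2003]
ee_rot: [[0.279, 0.06, 0.958], [-0.017, 0.998, -0.057], [-0.96, -0.0, 0.28]]
wrist_force: [1.5, 0.3, 0.2]
gripper_width: 0.007
```

move_arm(increments=[0,0,0,0,-0.03,0,0,0,0,0,0,-0.06,0,0,0,0,0,0,-0.06,0,0])

```text
time_s: 7.23
tcp_pos: [0.5446, -0.2019, 0.1982]
ee_rot: [[0.277, 0.068, 0.958], [-0.019, 0.998, -0.065], [-0.961, -0.0, 0.278]]
wrist_force: [0.4, -0.7, -0.2]
gripper_width: 0.01
```

```bash
python3 st.py;python3 win.py 4
```

```text
t 7.23 p [ 0.5446 -0.2019  0.1982] y,u,n mm [-191.5   14.7   90.7] w 0.01
F y,u,n [-0.67  0.32 -0.42] roterr deg [-0.29  0.13  0.11] j [ -4.4  12.3 -20.3  -0.2 -41.3 -89.3]
```

View pics/win_4.png

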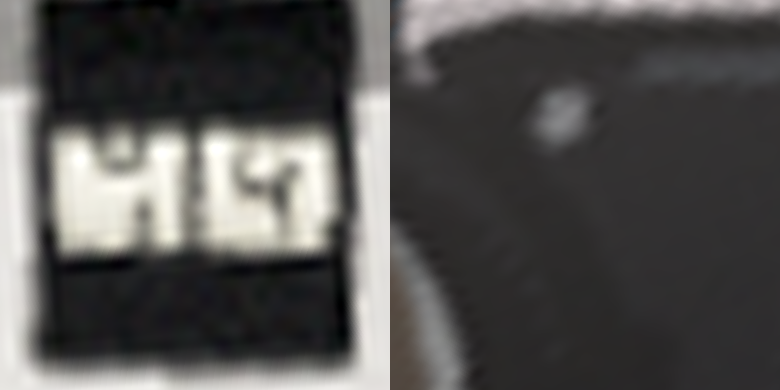

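move_arm(increments=[0,0,0,0.003,0.04,0,0,0,0,0,0.006,0.08,0.003,0,0,0,0,0.015,0.11,0.006,0,0,0,0,0.03,0.135,0.009,0,0,0,0,0.05,0.139,0.013,0,0,0,0,0.07,0.139,0.016,0,0,0,0,0.081,0.139,0.0165,0,0,0,0,0.081,0.139,0.0165,0,0,0,0,0.081,0.139,0.0165,0])

```text
time_s: 8.08
tcp_pos: [0.5908, -0.0613, 0.1231]
ee_rot: [[0.273, 0.063, 0.96], [-0.018, 0.998, -0.06], [-0.962, -0.001, 0.274]]
wrist_force: [-0.2, -0.1, 0.3]
gripper_width: 0.008
```

```bash
python3 st.py
```

```text
t 8.08 p [ 0.5908 -0.0613  0.1231] y,u,n mm [-48.2   9.5   7.1] w 0.008
F y,u,n [-0.08 -0.05  0.38] roterr deg [ 0.02 -0.12  0.03] j [  11.7   18.3  -27.7    8.6  -28.9 -112.3]
```

move_arm(increments=[0,0,0,0.006,-0.002,0.0015,0,0,0,0,0.0107,-0.002,0.0027,0,0,0,0,0.0107,-0.002,-0.004,0,0,0,0,0.0107,-0.002,-0.0107,0,0,0,0,0.0112,-0.002,-0.0145,0,0,0,0,0.0117,-0.002,-0.0182,0,0,0,0,0.0117,-0.002,-0.0182,0,0,0,0,0.0059,-0.002,-0.0197,0,0,0,0,0,-0.002,-0.0211,0,0,0,0,-0.03,-0.02,-0.02,0,0,0,0,-0.06,-0.05,-0.01,0,0,0,0,-0.08,-0.08,-0.005,0])

```text
time_s: 9.08
tcp_pos: [0.5598, -0.1397, 0.2019]
ee_rot: [[0.277, 0.06, 0.959], [-0.017, 0.998, -0.058], [-0.961, -0.0, 0.277]]
wrist_force: [1.8, 0.2, 0.7]
gripper_width: 0.003
```

move_arm(increments=[0,0,0,0,-0.03,0,0,0,0,0,0,-0.06,0,0,0,0,0,0,-0.06,0,0])

```text
time_s: 9.33
tcp_pos: [0.5552, -0.2034, 0.2002]
ee_rot: [[0.276, 0.068, 0.959], [-0.019, 0.998, -0.065], [-0.961, -0.0, 0.277]]
wrist_force: [-0.7, -0.1, -0.9]
gripper_width: 0.003
```

```bash
python3 st.py;python3 win.py 5
```

```text
t 9.33 p [ 0.5552 -0.2034  0.2002] y,u,n mm [-192.2   25.    87.1] w 0.003
F y,u,n [-0.18 -1.06 -0.43] roterr deg [-0.29  0.06  0.09] j [ -4.5  13.2 -18.7  -0.3 -42.  -89.2]
```

View pics/win_5.png

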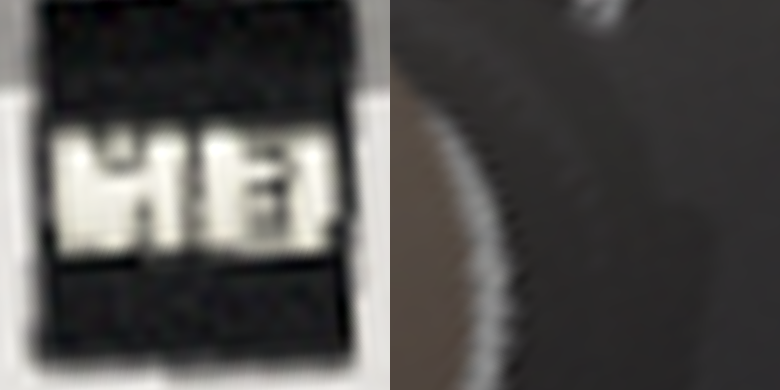

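move_arm(increments=[0,0,0,0.0055,0.03,-0.022,0,0,0,0,0.0109,0.06,-0.0437,0,0,0,0,0.0109,0.1,-0.0437,0,0,0,0,0.0109,0.14,-0.0437,0,0,0,0,0.0109,0.18,-0.0437,0,0,0,0,0.0109,0.22,-0.0437,0,0,0,0,0.03,0.24,-0.0389,0,0,0,0,0.055,0.24,-0.0326,0,0,0,0,0.075,0.24,-0.0276,0,0,0,0,0.0856,0.24,-0.025,0,0,0,0,0.0856,0.24,-0.025,0,0,0,0,0.0856,0.24,-0.025,0])

```text
time_s: 10.43
tcp_pos: [0.5698, 0.04, 0.1097]
ee_rot: [[0.273, 0.063, 0.96], [-0.018, 0.998, -0.06], [-0.962, -0.001, 0.274]]
wrist_force: [-0.7, 0.2, 0.3]
gripper_width: 0.006
```

```bash
python3 st.py
```

```text
t 10.43 p [0.5698 0.04   0.1097] y,u,n mm [ 51.6 -20.9   9.1] w 0.006
F y,u,n [ 0.11 -0.44  0.61] roterr deg [ 0.01 -0.11  0.05] j [  23.4   17.4  -34.6   17.4  -24.8 -132. ]
```

move_arm(increments=[0,0,0,0.0055,-0.001,0.0013,0,0,0,0,0.0102,-0.001,0.0025,0,0,0,0,0.0073,-0.001,0.0079,0,0,0,0,0.0055,-0.001,0.0134,0,0,0,0,0.0045,-0.001,0.0209,0,0,0,0,0.0045,-0.001,0.0259,0,0,0,0,0.0045,-0.001,0.0309,0,0,0,0,0.0045,-0.001,0.0309,0,0,0,0,-0.0013,-0.001,0.0295,0,0,0,0,-0.0071,-0.001,0.028,0,0,0,0,-0.04,0.02,0.02,0,0,0,0,-0.075,0.04,0.015,0])

```text
time_s: 11.43
tcp_pos: [0.5641, 0.0789, 0.1843]
ee_rot: [[0.268, 0.066, 0.961], [-0.021, 0.998, -0.063], [-0.963, -0.003, 0.269]]
wrist_force: [1.8, 1.8, 0.6]
gripper_width: 0.004
```

move_arm(increments=[0,0,0,-0.01,0.04,0,0,0,0,0,-0.01,0.08,0,0,0,0,0,-0.01,0.12,0,0,0,0,0,-0.01,0.12,0,0])

```text
time_s: 11.77
tcp_pos: [0.5722, 0.206, 0.1968]
ee_rot: [[0.278, 0.057, 0.959], [-0.014, 0.998, -0.055], [-0.961, 0.002, 0.278]]
wrist_force: [0.1, -0.7, -0.4]
gripper_width: 0.008
```

```bash
python3 st.py;python3 win.py 6
```

```text
t 11.77 p [0.5722 0.206  0.1968] y,u,n mm [217.5  15.7  88.5] w 0.008
F y,u,n [-0.74 -0.1  -0.43] roterr deg [ 0.3   0.14 -0.2 ] j [  40.    15.3  -22.5   16.6  -41.5 -144.6]
```

View pics/win_6.png

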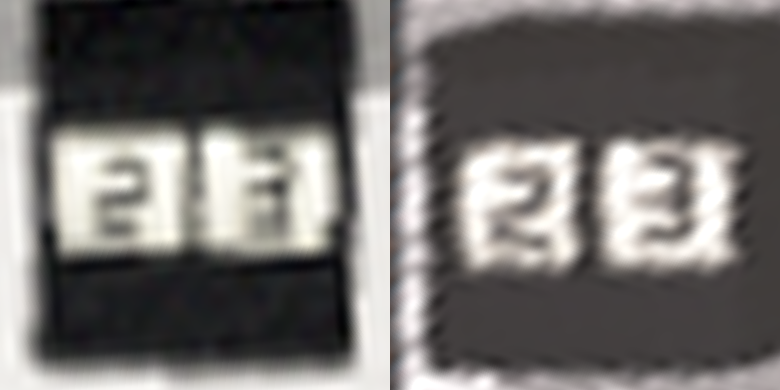

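move_arm(increments=[0,0,0,0.0045,-0.04,-0.018,0,0,0,0,0.0089,-0.08,-0.0356,0,0,0,0,0.0089,-0.12,-0.0356,0,0,0,0,0.02,-0.15,-0.0328,0,0,0,0,0.04,-0.167,-0.0279,0,0,0,0,0.06,-0.167,-0.0229,0,0,0,0,0.08,-0.167,-0.0179,0,0,0,0,0.0859,-0.167,-0.0164,0,0,0,0,0.0859,-0.167,-0.0164,0,0,0,0,0.0859,-0.167,-0.0164,0])

```text
time_s: 12.7
tcp_pos: [0.5682, 0.0324, 0.1087]
ee_rot: [[0.274, 0.064, 0.96], [-0.018, 0.998, -0.061], [-0.962, -0.001, 0.274]]
wrist_force: [-0.6, -0.8, 0.8]
gripper_width: 0.007
```

```bash
python3 st.py
```

```text
t 12.7 p [0.5682 0.0324 0.1087] y,u,n mm [ 43.9 -22.4   8.9] w 0.007
F y,u,n [-0.88 -0.06  0.96] roterr deg [-0.06 -0.08  0.05] j [  22.7   17.3  -34.9   17.2  -24.5 -131.2]
```

move_arm(increments=[0,0,0,0.0055,0.006,0.0025,0,0,0,0,0.0101,0.006,0.004,0,0,0,0,0.0072,0.006,0.0094,0,0,0,0,0.0054,0.006,0.0149,0,0,0,0,0.0044,0.006,0.0224,0,0,0,0,0.0044,0.006,0.029,0,0,0,0,0.0044,0.006,0.0361,0,0,0,0,0.0044,0.006,0.0361,0,0,0,0,-0.0014,0.006,0.0347,0,0,0,0,-0.0072,0.006,0.0332,0,0,0,0,-0.003,0.006,0.018,0,0,0,0,0,0.006,0.0015,0])

```text
time_s: 13.7
tcp_pos: [0.571, 0.0397, 0.1101]
ee_rot: [[0.277, 0.063, 0.959], [-0.016, 0.998, -0.061], [-0.961, 0.002, 0.277]]
wrist_force: [-1.1, 1.1, -0.6]
gripper_width: 0.007
```

move_arm(increments=[0,0,0,0,0,0,0])

```text
time_s: 13.78
tcp_pos: [0.5663, 0.038, 0.1074]
ee_rot: [[0.269, 0.063, 0.961], [-0.019, 0.998, -0.061], [-0.963, -0.002, 0.27]]
wrist_force: [-0.8, -0.4, 0.0]
gripper_width: 0.005
```

```bash
python3 st.py
```

```text
t 13.78 p [0.5663 0.038  0.1074] y,u,n mm [ 49.4 -25.    8.9] w 0.005
F y,u,n [-0.43 -0.62  0.39] roterr deg [-0.01 -0.34  0.12] j [  23.4   17.3  -35.1   17.3  -24.6 -131.9]
```

move_arm(increments=[0,0,0,0.0055,0,0.0013,0,0,0,0,0.0101,0,0.0025,0,0,0,0,0.0072,0,0.0079,0,0,0,0,0.0054,0,0.0134,0,0,0,0,0.0044,0,0.0209,0,0,0,0,0.0044,0,0.0275,0,0,0,0,0.0044,0,0.0339,0,0,0,0,0.0044,0,0.0339,0,0,0,0,-0.0014,0,0.0325,0,0,0,0,-0.0072,0,0.031,0,0,0,0,-0.04,0.02,0.02,0,0,0,0,-0.075,0.04,0.015,0])

```text
time_s: 14.78
tcp_pos: [0.5647, 0.0782, 0.1833]
ee_rot: [[0.268, 0.066, 0.961], [-0.021, 0.998, -0.063], [-0.963, -0.003, 0.269]]
wrist_force: [1.3, 1.1, 0.2]
gripper_width: 0.004
```

move_arm(increments=[0,0,0,-0.01,0.04,0,0,0,0,0,-0.01,0.08,0,0,0,0,0,-0.01,0.12,0,0,0,0,0,-0.01,0.12,0,0])

```text
time_s: 15.12
tcp_pos: [0.573, 0.2056, 0.1962]
ee_rot: [[0.278, 0.056, 0.959], [-0.013, 0.998, -0.055], [-0.96, 0.003, 0.279]]
wrist_force: [0.7, -1.6, 0.9]
gripper_width: 0.005
```

```bash
python3 st.py;python3 win.py 7
```

```text
t 15.12 p [0.573  0.2056 0.1962] y,u,n mm [217.1  16.2  87.6] w 0.005
F y,u,n [-1.55  1.13  0.43] roterr deg [ 0.32  0.18 -0.25] j [  39.9   15.3  -22.5   16.6  -41.3 -144.6]
```

View pics/win_7.png

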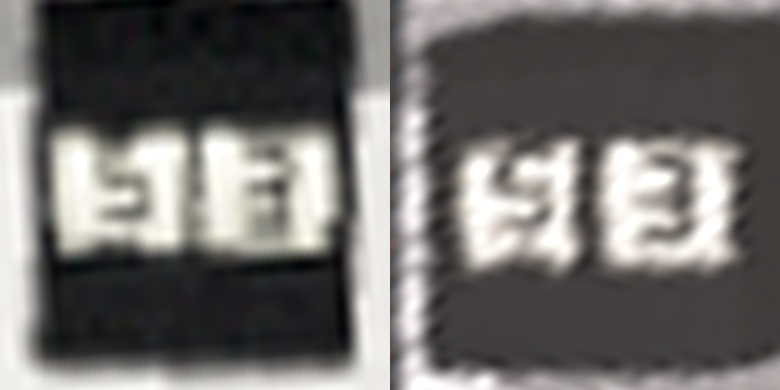

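```bash
python3 - <<'E'
import cv2,numpy as np
def g(n):
    a=cv2.imread(f"pics/win_{n}.png",0)
    f=lambda i:cv2.resize(i,(390,290),interpolation=cv2.INTER_CUBIC)
    return np.hstack([f(a[110:270,30:350]),f(a[115:285,430:760])])
cv2.imwrite("pics/w7.png",np.vstack([g(6),g(7)]))
for n in(6,7):
    a=cv2.imread(f"pics/win_{n}.png",0).astype(float)
    print(n);
    for nm,x0,x1 in(("tens",85,155),("ones",230,300)):
        print(nm,a[120:265:5,x0:x1].mean(1).astype(int))
E
```

```text
6
tens [ 55  85 117 154 194 221 233 226 201 179 182 206 224 214 181 151 145 166
 191 197 184 167 162 176 187 171 127  74  33]
ones [ 48  69 100 130 156 168 165 166 184 206 217 205 178 155 156 174 192 193
 183 173 169 170 174 176 181 175 145  98  54]
7
tens [ 36  51  68  96 131 161 187 205 212 209 198 180 167 175 199 219 215 188
 163 161 188 218 223 203 169 125  84  53  29]
ones [ 47  70 101 131 157 169 165 165 183 205 217 205 177 155 156 174 191 192
 182 172 168 170 173 176 182 177 146  98  52]
```

View pics/w7.png

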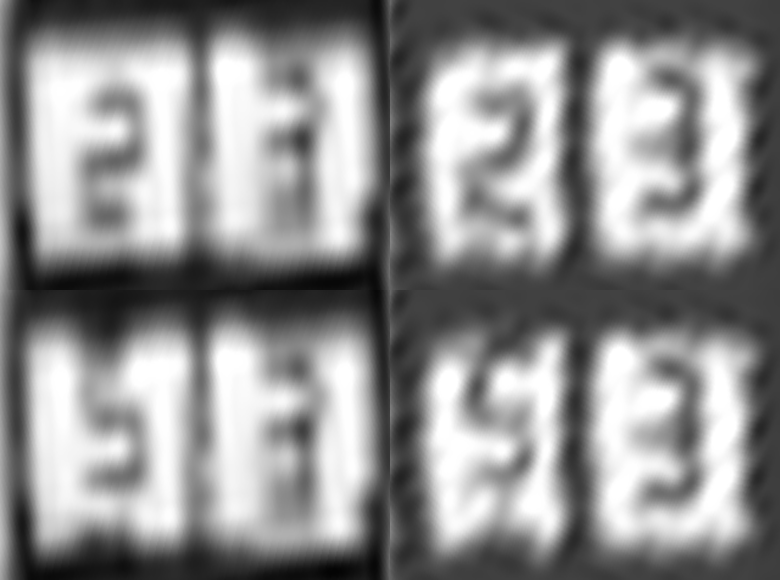

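```bash
python3 - <<'E'
import cv2,numpy as np
from scipy.ndimage import gaussian_filter
def half(p):
    m=np.percentile(p,90);lo=p.min();h=(m+lo)/2;i=np.where(p>h)[0];return i[0]+0.,i[-1]+0.
# clean paper columns (margins beside digits) give window edges
for n in(0,6,7):
    a=cv2.imread(f"pics/win_{n}.png",0).astype(float)
    for nm,cols in(("topT",(58,80)),("topT2",(158,178)),("topO",(208,225)),("topO2",(305,325)),("sideT",(390+75,390+88)),("sideT2",(390+165,390+180)),("sideO",(390+218,390+232)),("sideO2",(390+322,390+340))):
        p=a[90:310,cols[0]:cols[1]].mean(1);e=half(p);print(n,nm,e[0]+90,e[1]+90,"mid",(e[0]+e[1])/2+90)
a=cv2.imread("pics/win_7.png",0).astype(float)
for nm,x0,x1 in(("sideT",480,540),("sideO",630,700)): print(nm,a[120:285:5,x0:x1].mean(1).astype(int))
E
```

```text
0 topT 132.0 250.0 mid 191.0
0 topT2 131.0 249.0 mid 190.0
0 topO 129.0 248.0 mid 188.5
0 topO2 132.0 250.0 mid 191.0
0 sideT 153.0 263.0 mid 208.0
0 sideT2 145.0 261.0 mid 203.0
0 sideO 143.0 262.0 mid 202.5
0 sideO2 146.0 262.0 mid 204.0
6 topT 132.0 250.0 mid 191.0
6 topT2 132.0 249.0 mid 190.5
6 topO 129.0 248.0 mid 188.5
6 topO2 132.0 250.0 mid 191.0
6 sideT 153.0 264.0 mid 208.5
6 sideT2 141.0 265.0 mid 203.0
6 sideO 143.0 262.0 mid 202.5
6 sideO2 146.0 262.0 mid 204.0
7 topT 132.0 251.0 mid 191.5
7 topT2 132.0 249.0 mid 190.5
7 topO 129.0 247.0 mid 188.0
7 topO2 132.0 250.0 mid 191.0
7 sideT 153.0 264.0 mid 208.5
7 sideT2 143.0 264.0 mid 203.5
7 sideO 143.0 262.0 mid 202.5
7 sideO2 145.0 262.0 mid 203.5
sideT [ 63  63  68  80  95 106 119 147 181 200 197 189 176 167 168 186 219 241
 237 209 183 179 196 216 225 222 208 180 141 104  78  64  62]
sideO [ 62  62  68  85 121 162 184 178 161 161 184 208 211 200 176 156 149 160
 185 206 206 182 156 155 183 216 234 222 185 141 104  77  66]
```

move_arm(increments=[0,0,0,0.002,-0.04,-0.005,0,0,0,0,0.0027,-0.08,-0.0109,0,0,0,0,0.0027,-0.12,-0.0109,0,0,0,0,0.015,-0.15,-0.0078,0,0,0,0,0.035,-0.161,-0.0028,0,0,0,0,0.055,-0.161,0.0022,0,0,0,0,0.075,-0.161,0.0072,0,0,0,0,0.0799,-0.161,0.0084,0,0,0,0,0.0799,-0.161,0.0084,0,0,0,0,0.0799,-0.161,0.0084,0])

```text
time_s: 16.05
tcp_pos: [0.5912, 0.0361, 0.1207]
ee_rot: [[0.274, 0.064, 0.96], [-0.018, 0.998, -0.061], [-0.962, -0.0, 0.275]]
wrist_force: [-0.1, 0.6, 0.2]
gripper_width: 0.011
```

```bash
python3 st.py
```

```text
t 16.05 p [0.5912 0.0361 0.1207] y,u,n mm [49.   3.3  7.8] w 0.011
F y,u,n [0.63 0.03 0.25] roterr deg [-0.05 -0.06  0.04] j [  22.2   18.3  -30.3   14.9  -27.8 -128.3]
```

Press 9 mm along the face normal, drag 2.5 mm down, lift, back away.

move_arm(increments=[0,0,0,0.005,0,0.0012,0,0,0,0,0.0089,0,0.0022,0,0,0,0,0.0089,0,0.0022,0,0,0,0,0.0089,0,0.001,0,0,0,0,0.0089,0,-0.0003,0,0,0,0,0.0089,0,-0.0003,0,0,0,0,0.0045,0,-0.0014,0,0,0,0,-0.003,0,-0.0032,0,0,0,0,-0.03,0.01,-0.003,0,0,0,0,-0.06,0.04,0,0,0,0,0,-0.08,0.07,0,0,0,0,0,-0.08,0.1,0,0])

```text
time_s: 17.05
tcp_pos: [0.577, 0.1401, 0.2035]
ee_rot: [[0.283, 0.063, 0.957], [-0.013, 0.998, -0.062], [-0.959, 0.005, 0.283]]
wrist_force: [0.8, -0.3, 1.1]
gripper_width: 0.008
```

move_arm(increments=[0,0,0,0,0.04,0,0,0,0,0,0,0.06,0,0,0,0,0,0,0.06,0,0])

```text
time_s: 17.3
tcp_pos: [0.5797, 0.2017, 0.1979]
ee_rot: [[0.276, 0.058, 0.959], [-0.015, 0.998, -0.056], [-0.961, 0.001, 0.276]]
wrist_force: [-0.2, 0.3, -0.5]
gripper_width: 0.008
```

```bash
python3 st.py;python3 win.py 8; python3 - <<'E'
import cv2,numpy as np
def g(n):
    a=cv2.imread(f"pics/win_{n}.png",0)
    f=lambda i:cv2.resize(i,(390,290),interpolation=cv2.INTER_CUBIC)
    return np.hstack([f(a[110:270,30:350]),f(a[115:285,430:760])])
cv2.imwrite("pics/w8.png",np.vstack([g(7),g(8)]))
for n in(7,8):
    a=cv2.imread(f"pics/win_{n}.png",0).astype(float)
    for nm,x0,x1 in(("tens",85,155),("ones",230,300)):
        print(nm,a[120:265:5,x0:x1].mean(1).astype(int))
E
```

```text
t 17.3 p [0.5797 0.2017 0.1979] y,u,n mm [213.6  22.9  85.7] w 0.008
F y,u,n [ 0.27 -0.44 -0.3 ] roterr deg [ 0.23  0.04 -0.13] j [  39.1   15.7  -21.5   16.1  -41.9 -143.4]
tens [ 36  51  68  96 131 161 187 205 212 209 198 180 167 175 199 219 215 188
 163 161 188 218 223 203 169 125  84  53  29]
ones [ 47  70 101 131 157 169 165 165 183 205 217 205 177 155 156 174 191 192
 182 172 168 170 173 176 182 177 146  98  52]
tens [ 56  82 108 134 151 155 160 171 182 192 200 203 199 189 175 165 167 181
 192 192 179 166 168 192 213 199 145  81  31]
ones [ 48  71 102 131 157 169 166 167 184 207 218 206 177 154 155 174 192 193
 183 173 169 170 174 177 182 177 146  99  53]
```

View pics/w8.png

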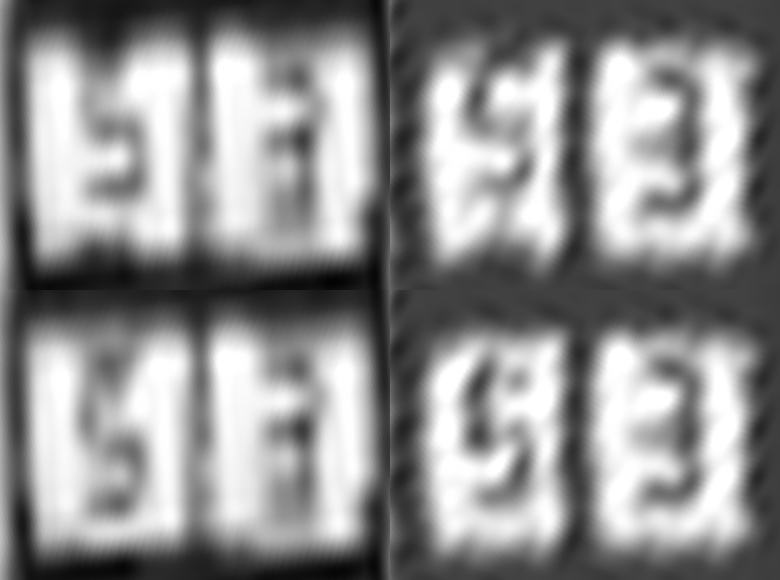

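View pics/top_8.png

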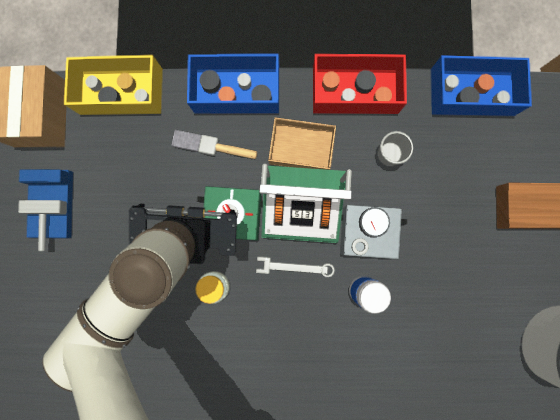

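```bash
python3 - <<'E'
import cv2
a=cv2.imread("pics/top0.png");b=cv2.imread("pics/side0.png")
cv2.imwrite("pics/studT.png",cv2.resize(a[185:241,200:260],None,fx=10,fy=10,interpolation=cv2.INTER_CUBIC))
cv2.imwrite("pics/studS.png",cv2.resize(b[180:230,255:315],None,fx=10,fy=10,interpolation=cv2.INTER_CUBIC))
E
```

```text
(no output)
```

View pics/studT.png

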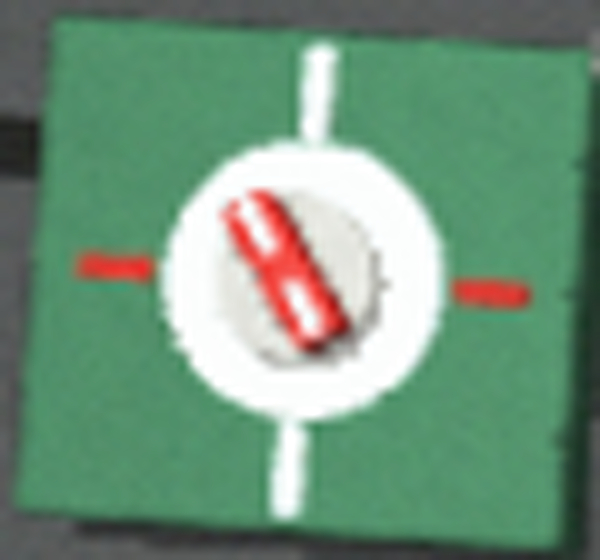

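View pics/studS.png

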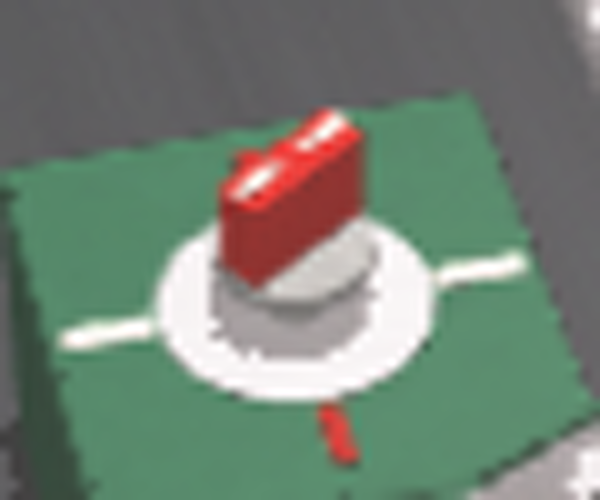

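```bash
python3 - <<'E'
from h import *
f=lambda a,ox,oy:(ox+(a[0]+.5)/10-.5,oy+(a[1]+.5)/10-.5)
T=lambda *a:f(a,200,185);S=lambda *a:f(a,255,180)
print("wing top",tri(T(280,265),S(290,156)))
print("ring",tri(T(304,280),S(297,305)))
print("flange top",tri(T(300,279),S(297,260)))
z=.13
a=atz("top",T(258,220),z);b=atz("top",T(303,310),z);print("wing dir",np.degrees(np.arctan2(*(a-b)[[1,0]])))
a=atz("top",T(320,45),.08);b=atz("top",T(286,520),.08);print("white dir",np.degrees(np.arctan2(*(a-b)[[1,0]])),(a+b)/2)
a=atz("top",T(78,266),.08);b=atz("top",T(530,295),.08);print("red dir",np.degrees(np.arctan2(*(a-b)[[1,0]])),(a+b)/2)
for n,q in(("top",T(280,265)),("side",S(290,156))): print(atz(n,q,.135))
E
```

```text
wing top (array([0.59735178, 0.14236933, 0.1215049 ]), np.float64(0.0017176051004766549))
ring (array([0.59737288, 0.14220229, 0.07813643]), np.float64(0.0008375769789931098))
flange top (array([0.59706426, 0.14134544, 0.09233632]), np.float64(8.935292482947084e-05))
wing dir 27.28866853666379
white dir -3.3733695920991007 [0.59723897 0.14212006 0.08      ]
red dir 86.70471843241732 [0.59756597 0.14201344 0.08      ]
[0.59731126 0.14055811 0.135     ]
[0.59266288 0.12815291 0.135     ]
```

```bash
cat > sg.py <<'E'
from tg import *
ax=np.array([.5973,.1421])
def Rg(psi,al=20):
    t=np.radians(psi+90);a=np.radians(al);e=np.array([np.cos(t),np.sin(t),0])
    x=-(np.cos(a)*Z+np.sin(a)*e);z=np.cos(a)*e-np.sin(a)*Z
    return np.stack([x,np.cross(z,x),z],1)
def G(z,psi): return np.array([*ax,z]),Rg(psi)
s_=r.sense();p0=np.array(s_["tcp_pos"]);R0=np.array(s_["ee_rot"])
def show(p1,R1): print(inc(p0,R0,p1,R1))
def stt():
    zx=R0[:,2];F=np.array(s_["wrist_force"])
    print("t",round(s_["time_s"],2),"p",p0.round(4),"psi",round(np.degrees(np.arctan2(R0[1,2],R0[0,2]))-90,1),"w mm",round(s_["gripper_width"]*87,1),"F",F.round(1),"M",np.round(s_["moment"],2),"j",np.round(s_["joints"],1))
E
python3 - <<'E'
from sg import *
stt()
show(np.array([.56,.22,.25]),Rg(27.3))
show(np.array([.56,.22,.25]),Rg(-33))
E
```

```text
t 17.4 p [0.5788 0.1983 0.1971] psi -93.5 w mm 0.5 F [ 0.  -1.1  0.5] M [ 0.01  0.6  -0.06] j [  38.9   15.7  -21.6   16.1  -42.  -143.4]
[-122.0412, 21.3281, -4.3539, -0.0564, 0.0205, -0.0048]
[-61.419, 32.433, -2.171, -0.0564, 0.0205, -0.0048]
```

move_arm(increments=[0,0,0,-0.03,0.01,0,0,-6.7,1.2,-0.2,-0.0564,0.0205,-0.0048,0.02,-13.4,2.3,-0.5,-0.0564,0.0205,-0.0048,0.04,-20.1,3.5,-0.7,-0.0564,0.0205,-0.0048,0.06,-26.8,4.7,-1,-0.0564,0.0205,-0.0048,0.06,-33.5,5.9,-1.2,-0.0564,0.0205,-0.0048,0.06,-40.2,7,-1.4,-0.0564,0.0205,-0.0048,0.06,-46.9,8.2,-1.7,-0.0564,0.0205,-0.0048,0.06,-53.6,9.4,-1.9,-0.0564,0.0205,-0.0048,0.06,-60.3,10.5,-2.2,-0.0564,0.0205,-0.0048,0.06,-67,11.7,-2.4,-0.0564,0.0205,-0.0048,0.06,-73.7,12.9,-2.6,-0.0564,0.0205,-0.0048,0.06])

```text
time_s: 18.4
tcp_pos: [0.5604, 0.2178, 0.2502]
ee_rot: [[0.121, -0.925, 0.36], [-0.168, 0.338, 0.926], [-0.978, -0.173, -0.115]]
wrist_force: [-0.5, -0.2, -1.3]
gripper_width: 0.67
```

```bash
python3 - <<'E'
from sg import *
stt()
show(np.array([.56,.22,.25]),Rg(27.3))
show(np.array([*ax,.20]),Rg(27.3))
E
```

```text
t 18.4 p [0.5604 0.2178 0.2502] psi -21.3 w mm 58.3 F [-0.5 -0.2 -1.3] M [ 0.42  0.27 -0.  ] j [ 42.4  18.   -8.5  13.1 -65.5 -68.7]
[-48.1911, 8.404, -1.7937, -0.0002, 0.0012, 0.0019]
[-48.1911, 8.404, -1.7937, 0.0663, -0.0511, -0.0511]
```

move_arm(increments=[-6.7,1.2,-0.25,0,0,0,0.06,-13.4,2.3,-0.5,0,0,0,0.06,-20.1,3.5,-0.75,0,0,0,0.06,-26.8,4.7,-1,0,0,0,0.06,-33.5,5.85,-1.25,0,0,0,0.06,-40.2,7,-1.5,0.01,-0.007,-0.007,0.06,-46.9,8.2,-1.7,0.022,-0.016,-0.016,0.06,-48.2,8.4,-1.8,0.035,-0.026,-0.026,0.06,-48.2,8.4,-1.8,0.05,-0.038,-0.038,0.06,-48.2,8.4,-1.8,0.0663,-0.0511,-0.0511,0.06,-48.2,8.4,-1.8,0.0663,-0.0511,-0.0511,0.06,-48.2,8.4,-1.8,0.0663,-0.0511,-0.0511,0.06])

```text
time_s: 19.4
tcp_pos: [0.597, 0.1412, 0.1994]
ee_rot: [[0.155, -0.892, -0.425], [-0.304, -0.453, 0.838], [-0.94, -0.001, -0.342]]
wrist_force: [0.2, 0.6, 0.1]
gripper_width: 0.687
```

```bash
python3 - <<'E'
from sg import *
stt()
show(np.array([*ax,.14]),Rg(27.3))
show(np.array([*ax,.111]),Rg(27.3))
for n in C: cv2.imwrite(f"pics/{n}_9.png",r.capture(n)[:,:,::-1])
E
```

```text
t 19.4 p [0.597  0.1412 0.1994] psi 26.9 w mm 59.7 F [0.2 0.6 0.1] M [0.63 0.43 0.01] j [ 37.1  21.4 -16.1  23.3 -58.4 -23.5]
[-0.3703, 0.0176, -0.0956, 0.0556, -0.0006, 0.0209]
[-0.3703, 0.0176, -0.0956, 0.0829, -0.0006, 0.0308]
```

View pics/side_9.png

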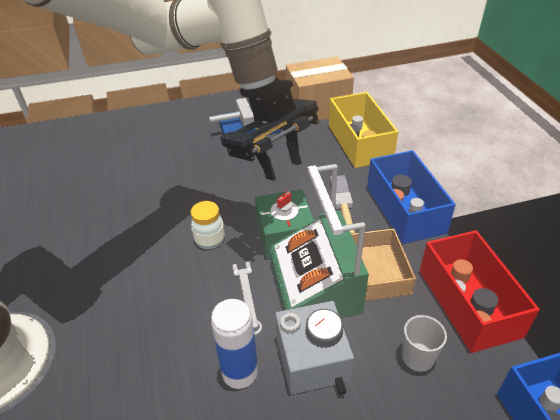

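View pics/top_9.png

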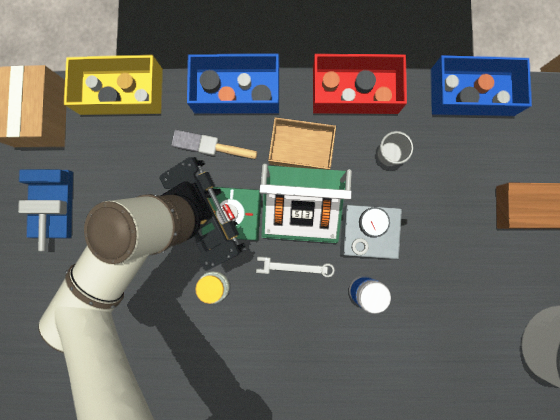

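move_arm(increments=[-0.37,0,-0.1,0.02,-0.0006,0.0075,0.06,-0.37,0,-0.1,0.04,-0.0006,0.015,0.06,-0.37,0,-0.1,0.0556,-0.0006,0.0209,0.06,-0.37,0,-0.1,0.065,-0.0006,0.0243,0.06,-0.37,0,-0.1,0.074,-0.0006,0.0276,0.06,-0.37,0,-0.1,0.0829,-0.0006,0.0308,0.06,-0.37,0,-0.1,0.0829,-0.0006,0.0308,0.06,-0.37,0,-0.1,0.0829,-0.0006,0.0308,0.06])

```text
time_s: 20.17
tcp_pos: [0.5982, 0.1448, 0.1117]
ee_rot: [[0.16, -0.887, -0.433], [-0.302, -0.462, 0.834], [-0.94, -0.003, -0.342]]
wrist_force: [-0.1, -0.1, 0.9]
gripper_width: 0.691
```

```bash
python3 - <<'E'
from sg import *
stt()
show(np.array([*ax,.111]),Rg(27.3))
for n in C: cv2.imwrite(f"pics/{n}_10.png",r.capture(n)[:,:,::-1])
a=cv2.imread("pics/top_10.png");b=cv2.imread("pics/side_10.png")
cv2.imwrite("pics/c10.png",np.hstack([cv2.resize(a[170:250,190:270],(390,390),interpolation=cv2.INTER_CUBIC),cv2.resize(b[140:240,240:340],(390,390),interpolation=cv2.INTER_CUBIC)]))
E
```

```text
t 20.17 p [0.5982 0.1448 0.1117] psi 27.5 w mm 60.1 F [-0.1 -0.1  0.9] M [0.65 0.47 0.01] j [ 36.8  26.5 -23.2  27.5 -47.  -29.4]
[0.1478, 0.0141, 0.2067, 0.0014, 0.0021, -0.0016]
```

View pics/c10.png

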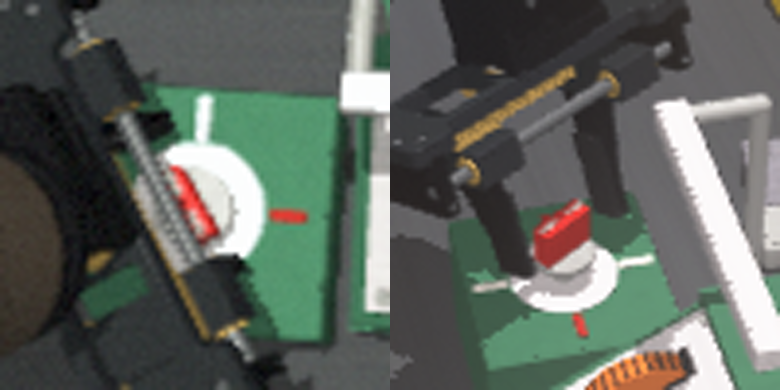

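move_arm(increments=[0.15,0,0.2,0.001,0.0021,-0.0016,0.06,0.15,0,0.2,0.001,0.0021,-0.0016,0.045,0.15,0,0.2,0.001,0.0021,-0.0016,0.02,0.15,0,0.2,0.001,0.0021,-0.0016,0.02,0.15,0,0.2,0.001,0.0021,-0.0016,0.02,0.15,0,0.2,0.001,0.0021,-0.0016,0.02,0.15,0,0.2,0.001,0.0021,-0.0016,0.02,0.15,0,0.2,0.001,0.0021,-0.0016,0.02])

```text
time_s: 20.93
tcp_pos: [0.5973, 0.1421, 0.1113]
ee_rot: [[0.157, -0.889, -0.431], [-0.303, -0.459, 0.835], [-0.94, -0.0, -0.342]]
wrist_force: [-0.4, 0.2, -0.5]
gripper_width: 0.387
```

```bash
python3 - <<'E'
from sg import *
stt()
show(np.array([*p0]),Rg(-3.4))
show(np.array([*p0[:2],p0[2]-.012]),Rg(-3.4))
E
```

```text
t 20.93 p [0.5973 0.1421 0.1113] psi 27.3 w mm 33.7 F [-0.4  0.2 -0.5] M [0.6  0.26 0.06] j [ 36.6  26.5 -23.3  27.5 -47.  -29.4]
[28.8339, 0.028, 10.5155, 0.0, 0.0, 0.0]
[28.8339, 0.028, 10.5155, 0.0113, 0.0, 0.0041]
```

move_arm(increments=[5.8,0,2.1,0,0,0,0.02,11.5,0,4.2,0,0,0,0.02,17.3,0,6.3,0,0,0,0.02,23,0,8.4,0,0,0,0.02,28.8,0,10.5,0,0,0,0.02,28.8,0,10.5,0,0,0,0.02,28.8,0,10.5,0,0,0,0.02])

```text
time_s: 21.52
tcp_pos: [0.5974, 0.1421, 0.1112]
ee_rot: [[-0.02, -0.998, 0.053], [-0.341, 0.056, 0.938], [-0.94, 0.0, -0.342]]
wrist_force: [0.5, 0.9, 1.1]
gripper_width: 0.385
```

```bash
python3 - <<'E'
from sg import *
stt()
show(np.array([*ax,p0[2]-.0125]),Rg(-3.4))
E
```

```text
t 21.52 p [0.5974 0.1421 0.1112] psi -3.2 w mm 33.5 F [0.5 0.9 1.1] M [ 0.7   0.1  -0.05] j [ 35.5  31.1 -12.1  17.7 -60.9 -49.4]
[0.1581, 0.0289, 0.0399, 0.0118, 0.0001, 0.0042]
```

move_arm(increments=[0,0,0,0.0028,0,0.001,0.02,0,0,0,0.0056,0,0.002,0.02,0,0,0,0.0085,0,0.0031,0.02,0,0,0,0.0113,0,0.0041,0.02,0,0,0,0.0122,0,0.0044,0.02,0,0,0,0.0122,0,0.0044,0.02,0,0,0,0.0122,0,0.0044,0.02])

```text
time_s: 22.1
tcp_pos: [0.5974, 0.1422, 0.0995]
ee_rot: [[-0.018, -0.998, 0.054], [-0.341, 0.057, 0.938], [-0.94, -0.001, -0.342]]
wrist_force: [-0.5, 0.8, 7.1]
gripper_width: 0.388
```

```bash
python3 - <<'E'
from sg import *
stt()
show(p0,Rg(41.6));show(p0,Rg(86.6))
for n in C: cv2.imwrite(f"pics/{n}_11.png",r.capture(n)[:,:,::-1])
b=cv2.imread("pics/side_11.png")
cv2.imwrite("pics/c11.png",cv2.resize(b[140:240,240:340],(500,500),interpolation=cv2.INTER_CUBIC))
E
```

```text
t 22.1 p [0.5974 0.1422 0.0995] psi -3.3 w mm 33.8 F [-0.5  0.8  7.1] M [ 0.25  0.47 -0.13] j [ 35.5  31.8 -12.8  18.1 -59.5 -50. ]
[-42.1724, -0.0173, -15.2772, 0.0, 0.0, 0.0]
[-84.4562, -0.0454, -30.6748, 0.0, 0.0, 0.0]
```

View pics/c11.png

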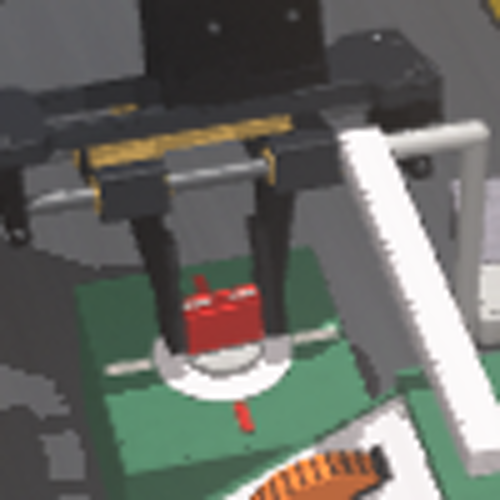

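move_arm(increments=[0,0,0,0.0014,0,0.0005,0.02,0,0,0,0.0014,0,0.0005,0.02,-5.6,0,-2.05,0.0014,0,0.0005,0.02,-11.3,0,-4.1,0.0014,0,0.0005,0.02,-16.9,0,-6.15,0.0014,0,0.0005,0.02,-22.5,0,-8.2,0.0014,0,0.0005,0.02,-28.2,0,-10.2,0.0014,0,0.0005,0.02,-33.8,0,-12.3,0.0014,0,0.0005,0.02,-39.4,0,-14.3,0.0014,0,0.0005,0.02,-45,0,-16.4,0.0014,0,0.0005,0.02,-45,0,-16.4,0.0014,0,0.0005,0.02,-45,0,-16.4,0.0014,0,0.0005,0.02])

```text
time_s: 23.2
tcp_pos: [0.5973, 0.142, 0.0992]
ee_rot: [[0.243, -0.711, -0.659], [-0.243, -0.703, 0.669], [-0.939, -0.003, -0.343]]
wrist_force: [-4.9, 1.2, 12.8]
gripper_width: 0.386
```

```bash
python3 - <<'E'
from sg import *
stt()
show(np.array([*ax,.098]),Rg(86.6))
E
```

```text
t 23.2 p [0.5973 0.142  0.0992] psi 44.6 w mm 33.6 F [-4.9  1.2 12.8] M [-0.28  1.19 -0.28] j [ 35.6  24.7 -30.5  34.7 -36.6 -19.5]
[-39.4609, -0.1385, -14.2365, 0.0011, -0.0001, 0.0005]
```

move_arm(increments=[-5.6,0,-2.05,0,0,0,0.02,-11.3,0,-4.1,0,0,0,0.02,-16.9,0,-6.1,0,0,0,0.02,-22.5,0,-8.2,0,0,0,0.02,-28.2,0,-10.2,0,0,0,0.02,-33.8,0,-12.2,0,0,0,0.02,-39.6,0,-14.3,0,0,0,0.02,-39.6,0,-14.3,0,0,0,0.02,-39.6,0,-14.3,0,0,0,0.02,-39.6,0,-14.3,0,0,0,0.02])

```text
time_s: 24.03
tcp_pos: [0.5977, 0.1419, 0.0991]
ee_rot: [[0.344, -0.06, -0.937], [-0.02, -0.998, 0.056], [-0.939, -0.001, -0.345]]
wrist_force: [-3.7, -2.4, 11.8]
gripper_width: 0.385
```

```bash
python3 - <<'E'
from sg import *
stt()
show(np.array([*ax,p0[2]+.02]),R0);show(np.array([*ax,p0[2]+.02]),Rg(86.6))
E
```

```text
t 24.03 p [0.5977 0.1419 0.0991] psi 86.6 w mm 33.5 F [-3.7 -2.4 11.8] M [-0.66  0.71 -0.6 ] j [ 30.5  20.6 -38.5  39.  -17.8  20. ]
[0.0, 0.0, 0.0, -0.0189, -0.0002, -0.0065]
[-0.0385, -0.1539, 0.0285, -0.0189, -0.0002, -0.0065]
```

move_arm(increments=[0,0,0,-0.0005,0,0,0.055,0,0,0,-0.0005,0,0,0.055,0,0,0,-0.0005,0,0,0.055,0,0,0,-0.0005,0,0,0.055,0,0,0,-0.0005,0,0,0.055,0,0,0,-0.015,0,0,0.055,0,0,0,-0.04,0,0,0.055,0,0,0,-0.075,0,0,0.055,0,0,0,-0.11,0,0,0.055,0,0,0,-0.15,0,0,0.055,0,0,0,-0.18,0,0,0.055,0,0,0,-0.18,0,0,0.055])

```text
time_s: 25.03
tcp_pos: [0.5373, 0.1479, 0.2735]
ee_rot: [[0.351, -0.056, -0.935], [-0.014, -0.998, 0.055], [-0.936, -0.007, -0.352]]
wrist_force: [-0.1, 0.1, 0.7]
gripper_width: 0.633
```

```bash
python3 - <<'E'
from sg import *
stt()
E
python3 win.py 12; python3 - <<'E'
import cv2,numpy as np
a=cv2.imread("pics/top_12.png");b=cv2.imread("pics/side_12.png");w=cv2.imread("pics/win_12.png")
cv2.imwrite("pics/c12.png",np.vstack([np.hstack([cv2.resize(a[185:245,200:260],(390,300)),cv2.resize(b[170:240,245:325],(390,300))]),w[110:280]]))
E
```

```text
t 25.03 p [0.5373 0.1479 0.2735] psi 86.6 w mm 55.1 F [-0.1  0.1  0.7] M [0.01 0.8  0.07] j [ 38.6   4.4 -26.3  19.  -45.   36.3]
```

View pics/c12.png

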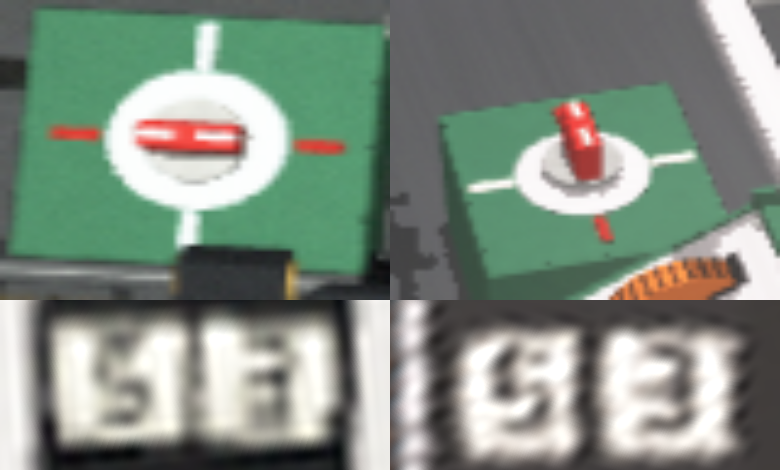

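View pics/side_12.png

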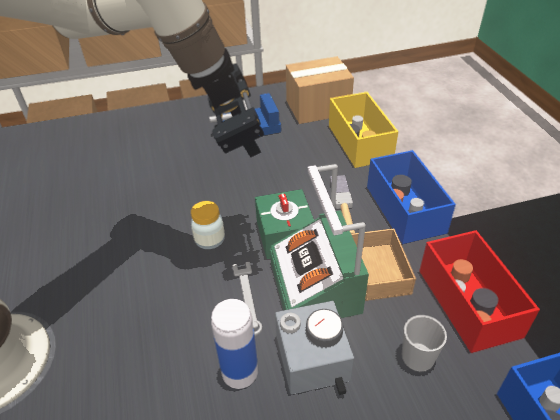

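```bash
python3 - <<'E'
from h import *
print(tri((228.8,211.5),(282.6,197.2)))
# expected pixels of wing top at z=.1215 (out) and .1125 (in)
for z in(.1215,.1125): print(z,proj("top",[.5973,.1421,z]),proj("side",[.5973,.1421,z]))
print(r.finish_job())
E
```

```text
(array([0.59566014, 0.14036965, 0.117994  ]), np.float64(0.0037492954527492423))
0.1215 [[227.58228412 211.4757743 ]] [[283.96945458 195.20619754]]
0.1125 [[228.08958606 211.75319826]] [[284.06591755 198.35984875]]
the job is handed in; nothing more can be done
None
```

The timer is set to 53, the fastener is locked at the red marks, and the job is handed in at about 25 s of the 72 s allowed. No verdict came back.

**Wheels:** I pressed and dragged each wheel with the closed fingertips, the right one from about 7.7 down to 3, the left one from about 0.6 up to 5. I then nudged the left wheel back slightly. In the last close measurement both digits sat about 0.05 of a digit step from the window centre (0.25 allowed). The final pictures still show 53.

**Fastener:** I gripped the wing by its ends with the tool leaning 20° to clear the lamp bar. I turned the wing to the white marks and pushed it 12 mm to the bottom (force 12–13 N). I then turned it 90° to the red marks, let go and backed away. The pictures after release show the wing lined up with the red marks and the flange still sitting low.

**Last checks:**
- **Depth:** this is the weakest result. A rough two-view measurement put the wing top at 118 mm, against 121.5 mm before the push and about 112.5 mm expected when caught. Its two sight lines missed each other by 3.7 mm, so it settles little. The side view alone came out about two thirds of the way to the caught height. I did not re-measure before handing in.
- **Bystanders:** none looked moved in the pictures, but I did not measure them.
- **Contact:** wrist force at the end was about zero, and the arm was clear of everything.

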